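# Read a welding filter over the inspection lamp

## Task

Seat the cordless inspection lamp fully down on the two pegs of its charging base and let go of it. Then find the welding filter that has a notched corner, take it out of its stand by its clear glass without putting the fingers on its frosted end, and hold that frosted end in the air a hand's breadth above the middle of the lamp's window, tipped at least half-way from upright to flat with the label side up; finish while still holding it there. Leave the plain filter in its stand.

Things in the scene. Friction and masses are not known exactly. Their poses are not given: they have to be found in the camera images.
- base_top (a point): Charging base, fixed to the bench: black slab 150 x 90 x 15 mm (x, y, z). This point is the centre of its top face; x runs along the long side, z up. Two upright steel pegs, 10 mm in diameter, rise 20 mm from the top face at x = -50 and +50 mm (y = 0); their top 7 mm tapers to 4.4 mm.
- lamp_center (a point): Cordless inspection lamp, loose, about 0.45 kg, upright. This point is its centre, 40 mm above its underside; x along its long side, z up. Aluminium body 70 mm (x) by 56 mm (y) from the foot up to 80 mm above the underside; grip it across the 56 mm.
- lamp_foot (a point): Centre of the lamp's underside, same axes as lamp_center. The grey foot is 130 x 70 x 14 mm with two through holes, 13 mm wide, at x = -50 and +50 mm. It fits the base's pegs either way round; seated, this point coincides with base_top.
- lamp_window (a point): Centre of the white window (62 x 48 mm) in the lamp's top, 80 mm above its underside; it shines upward.
- filter_center (a point): Notched welding filter, a loose rigid plate 8 mm thick (x), 120 long (y), 70 high (z), 0.15 kg, standing on a long edge in a stand. This point is its centre, 35 mm above the lower edge. y points to the frosted end: y = -60 to +20 mm is dark clear glass, +20 to +60 frosted, a little paler. The +x face is the label side. Its only notch, 14 x 14 mm, is the upper corner (+z) of the frosted end.
- frosted_end: The frosted end of the notched filter, rigid with it; origin at the centre of this part, 40 mm from filter_center along y; same axes. It has a paper label on its +x face only: seen with the notch at the top right, the label side faces the viewer.
- stand_a: Wooden stand that holds the notched filter, fixed to the bench, 60 x 90 mm and 26 mm high; origin under its centre. Its slot along y is 10 mm wide and 18 deep, its floor 8 mm above the bench, so the filter's top edge is 78 mm above the bench.
- plain_center (a point): Centre of the plain filter: a plate of the same size, all dark clear glass with four square corners and no label, in a second stand of the same kind. It stays where it is.

How it is judged:
By the outcome, as a careful person would: the job done as asked, in the order asked, and still so for the second after the job is handed in, while the arm keeps its last pose, push and grip.
It also fails if it takes over 54 s, if anything falls off the work surface, if the arm or the gripper's body presses on something with over 40 N, if the wrist force passes 120 N, or if a joint passes its speed limit or range.

## Robot

A 6-joint arm with a two-finger parallel gripper is mounted at the origin on the work surface. World frame = base frame: x ahead of the robot, y to its left, z up, the work surface at z = 0. Lengths are in m, angles in rad, forces in N, time in s.
With the tool pointing down it reaches from about 0.4 to 0.825 m from the base axis. Payload 7 kg.
Tool frame: the origin (TCP) lies between the finger pads; the fingertips stand 22 mm ahead of it and the grasp point (between the pads) lies 3 mm ahead of it; z points along the fingers, y is the direction in which the jaws open and shut (so a half turn about z gives the same grasp; the last joint's range is limited). The gripper opens to 88 mm and grips with 3 to 60 N. Pads are 19 mm wide; open, the fingers measure 130 mm over their backs; the gripper's body (78 mm by 193 mm) begins 47 mm behind the grasp point.
Start: joints at [-0.91, 0.359, 0.012, 0, -1.224, -0.288], TCP at [0.246, -0.629, 0.249] pointing down, gripper open.
Joint ranges: [-3.07, 3.07], [-1.43, 2.12], [-1.02, 1.25], [-3.03, 1.67], [-3.05, -0], [-3.03, 3.03]. Speed limits (rad/s): [2.39, 2.39, 3.01, 3.14, 3.14, 3.14].

## Interface

Orientations are given as [roll, pitch, yaw] about the fixed x, y, z axes, in that order (R = Rz(yaw) Ry(pitch) Rx(roll)).
In Python, from station import * gives the robot as it stands. The module is installed in compiled form; this text tells all that it offers.
- The arm moves only by the tool move_arm, never from a script. Its argument "rows" is a list of rows, each an object with "delta_rot": the turn, a rotation vector about the world's x, y, z in degrees, a list of three; "delta_pos": the shift along the world's x, y, z in cm, a list of three; "hand": the finger opening in cm, from 0 to 8.76. A call has exactly 10 rows; each row shifts and turns the commanded pose from where the row before left it; what a row does not reach is not made up. A row lasts 1/10 s, in which the tool goes at most 50 mm and 8.59 degrees, less where a joint would pass 70% of its speed; a pose out of reach is approached as far as the arm can. A call is refused whole if a number of a shift passes 5 or a number of a turn 8.59, either way. A call with a gripper value outside its range is refused whole. The fingers move at their own pace and stop on an object; "force" is the grip in N (left out, the last holds). Time passes only in rows, so rows that do not move let the fingers close, or fill a call up. It gives the time, the measured TCP pose, the force and the opening at its end, in the units of the state.
- get_state(): the state, without advancing time (a new reading comes with each control period).
- grab_frame(name): name is "scene" or "top" or "wrist"; returns the picture (384x512x3 uint8, blue, green, red); there is no depth.
- camera_info(name): a dict with "camera_matrix" (3x3 intrinsics, pixels), "world_from_camera" (4x4, takes a point from camera to world coordinates); the wrist camera has in their place "T_tool_cam" (4x4, takes a point from camera to tool coordinates, whose origin is the TCP and whose axes are the flange's). Camera axes: x right, y down, z forward; pixel columns grow to the right and rows downward; lengths in m; the calibration is good to about 2 mm. A picture is of the moment at which its call begins: read the wrist's pose just before it. camera_info takes no time and is no camera call.
- job_done(): hands the job in, once; it reports no verdict.
The state is a dict: "t": time; "q": joint angles; "qd": joint speeds; "joint_efforts": joint torques, N m; "eef_pos": TCP position; "ee_rot": TCP orientation; "force": force on the tool from outside, world axes, zero at the start; "moment": the same for the moment, N m; "width": finger opening in m.
Only numpy, scipy, OpenCV 4.12 (cv2) and the standard library are available. Lean on these libraries where they do the work, as an engineer would, in place of code of your own. Each camera call takes 0.05 s, during which the arm holds its last target.

## Working session

There is one attempt and no reset: what is moved stays moved. The work goes in short steps, Python scripts to look and compute and a tool call to move; the robot and the scene stay as the last step left them, time stands still between calls to the robot, and variables do not carry over. Pictures are saved under pics/ and viewed, and the job is handed in when it is done.

Besides the shell and the picture viewer there is one more tool, called after "Emit:" as name([rows], argument=value, ...), one row to a line, values as JSON. move_arm: Moves the arm, as the interface text tells. Its arguments: {"type":"object","properties":{"rows":{"type":"array"},"force":{"type":"number"}},"required":["rows"]}

```bash
mkdir -p pics; python3 - <<'E'
from station import *
import cv2, numpy as np
np.set_printoptions(precision=4,suppress=True)
s=get_state(); print(s)
for n in ["scene","top","wrist"]:
    print(n,camera_info(n))
    cv2.imwrite(f"pics/{n}0.png",grab_frame(n))
E
```

```text
{'t': 0.0, 'q': array([-0.9099,  0.3594,  0.011 , -0.0004, -1.2241, -0.2882]), 'qd': array([-0.0007, -0.0007, -0.0007, -0.    , -0.0021,  0.0025]), 'joint_efforts': array([ -0.0006, -58.2717,  29.3053,   6.9971,   0.0068,  -0.0002]), 'eef_pos': array([ 0.2456, -0.6282,  0.2476]), 'ee_rot': array([ 3.1399, -0.0002, -2.769 ]), 'force': array([-0.45  ,  0.2782,  0.6178]), 'moment': array([0.0121, 0.0018, 0.0045]), 'width': 0.08737458815960233}
scene {'camera_matrix': array([[383.7909,   0.    , 252.9854],
       [  0.    , 383.7909, 187.8504],
       [  0.    ,   0.    ,   1.    ]]), 'world_from_camera': array([[-0.272 ,  0.8018, -0.5321,  1.0383],
       [ 0.9623,  0.2263, -0.1509,  0.1248],
       [-0.0005, -0.5531, -0.8331,  0.8845],
       [ 0.    ,  0.    ,  0.    ,  1.    ]])}
top {'camera_matrix': array([[482.3234,   0.    , 252.1784],
       [  0.    , 482.3234, 194.0126],
       [  0.    ,   0.    ,   1.    ]]), 'world_from_camera': array([[-0.0105, -0.9867,  0.1625,  0.3501],
       [-0.9997,  0.0066, -0.0245,  0.0055],
       [ 0.0231, -0.1627, -0.9864,  1.1222],
       [ 0.    ,  0.    ,  0.    ,  1.    ]])}
wrist {'camera_matrix': array([[265.158 ,   0.    , 254.2053],
       [  0.    , 265.158 , 188.737 ],
       [  0.    ,   0.    ,   1.    ]]), 'T_tool_cam': array([[-0.0001, -0.9656, -0.26  ,  0.0704],
       [ 1.    , -0.0003,  0.0007, -0.0003],
       [-0.0007, -0.26  ,  0.9656, -0.1357],
       [ 0.    ,  0.    ,  0.    ,  1.    ]])}
```

View pics/scene0.png

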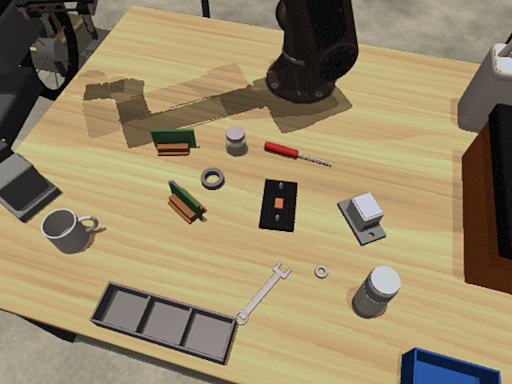

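View pics/top0.png

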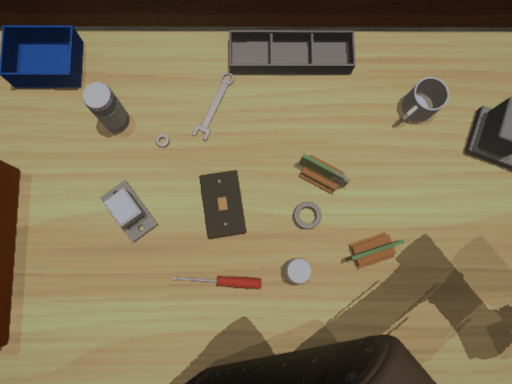

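View pics/wrist0.png

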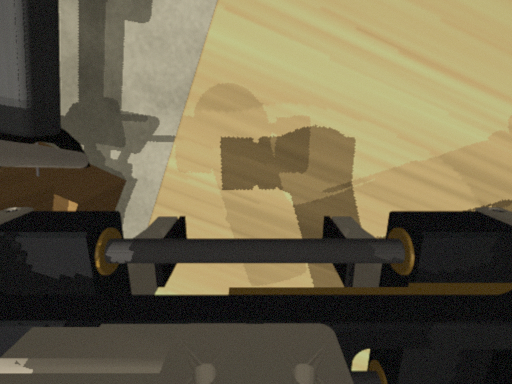

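The scene view shows the lamp at about (365,212), the base at (279,205), and the filters at (187,200) and (174,140). I'll enlarge these.

```bash
python3 - <<'E'
import cv2
t=cv2.imread("pics/top0.png"); s=cv2.imread("pics/scene0.png")
cv2.imwrite("pics/z1.png",cv2.resize(t[160:260,90:260],None,fx=4.6,fy=4.6,interpolation=cv2.INTER_CUBIC))
cv2.imwrite("pics/z2.png",cv2.resize(t[140:280,285:415],None,fx=4.2,fy=4.2,interpolation=cv2.INTER_CUBIC))
cv2.imwrite("pics/z3.png",cv2.resize(s[115:235,140:260],None,fx=5,fy=5,interpolation=cv2.INTER_CUBIC))
cv2.imwrite("pics/z4.png",cv2.resize(s[165:255,250:400],None,fx=5,fy=5,interpolation=cv2.INTER_CUBIC))
E
```

```text
(no output)
```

View pics/z1.png

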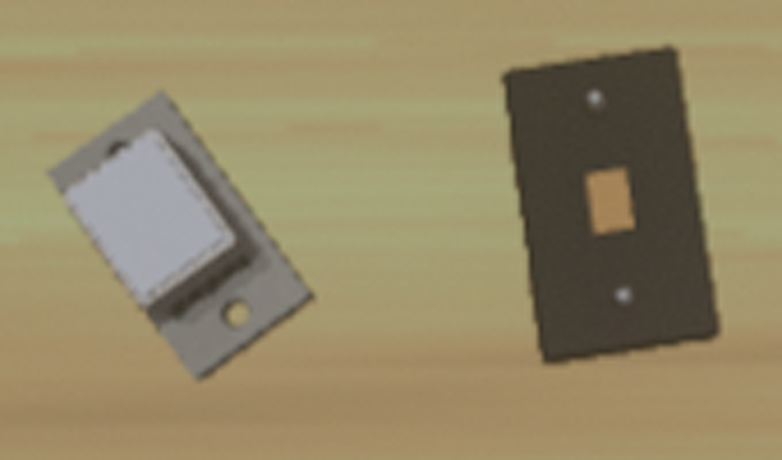

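View pics/z2.png

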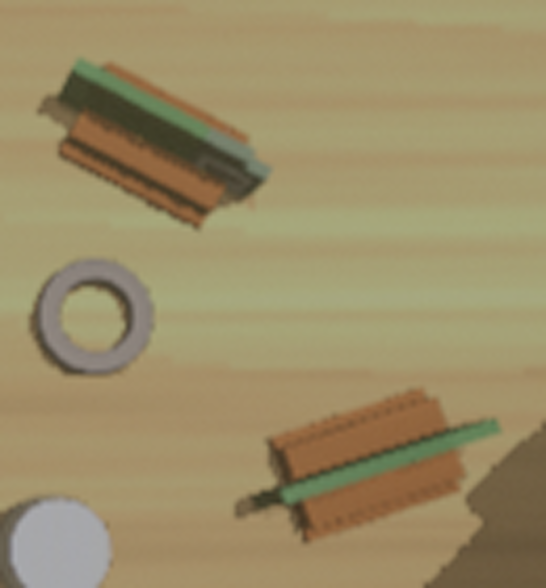

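View pics/z3.png

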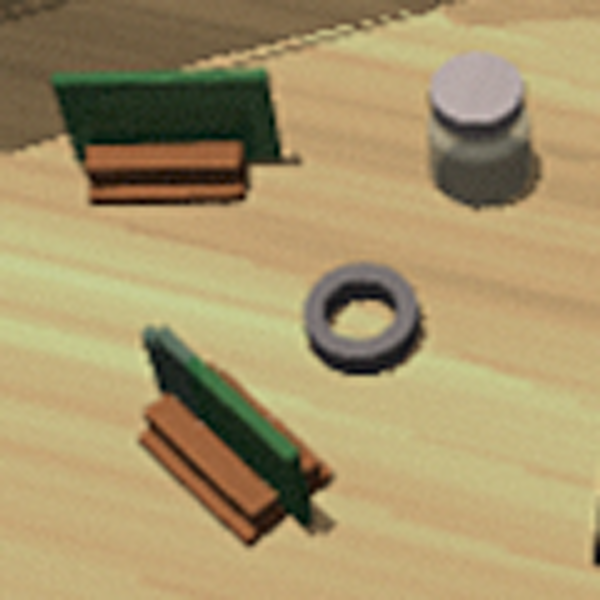

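View pics/z4.png

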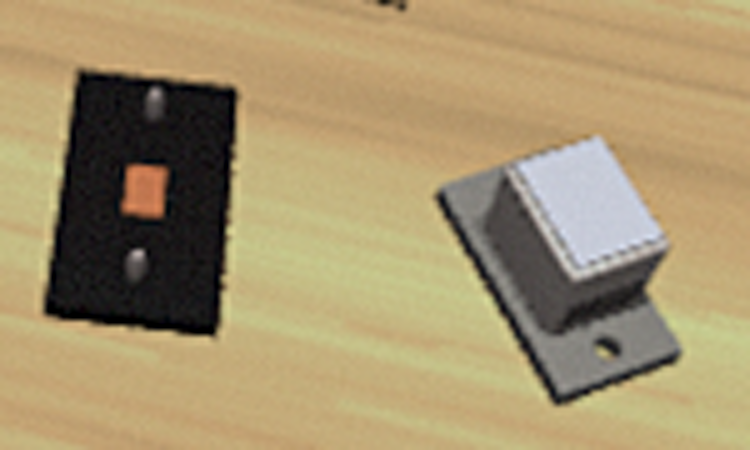

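The notched filter is the upper one in the top view, with its frosted, notched end to the right (world -y) and the label facing the robot. Next I'll fit poses from the corners.

```bash
cat > h.py <<'E'
from station import *
import cv2, numpy as np
from scipy.optimize import least_squares
from scipy.spatial.transform import Rotation as R
np.set_printoptions(precision=4,suppress=True)
def cam(n,s=None):
    c=camera_info(n); K=c["camera_matrix"]
    if n=="wrist":
        T=np.eye(4);T[:3,:3]=R.from_euler('xyz',s["ee_rot"]).as_matrix();T[:3,3]=s["eef_pos"]
        return K,T@c["T_tool_cam"]
    return K,c["world_from_camera"]
def proj(P,KT):
    K,T=KT; p=(np.asarray(P)-T[:3,3])@T[:3,:3]; p=p@K.T; return p[:,:2]/p[:,2:]
def ray(uv,KT,z):
    K,T=KT; d=T[:3,:3]@np.linalg.solve(K,[uv[0],uv[1],1]); o=T[:3,3]; return o+d*(z-o[2])/d[2]
def unz(pts,f,ox,oy): return (np.array(pts,float)+.5)/f-.5+[ox,oy]
def world(m,p):
    m=np.asarray(m,float); c,s=np.cos(p[2]),np.sin(p[2])
    return np.c_[p[0]+c*m[:,0]-s*m[:,1],p[1]+s*m[:,0]+c*m[:,1],m[:,2]]
def fit(sets,x0):
    # sets: (model pts, pixels, KT)
    f=lambda p:np.concatenate([(proj(world(m,p),KT)-u).ravel() for m,u,KT in sets])
    r=least_squares(f,x0,loss='soft_l1'); print("rms px",np.sqrt(np.mean(r.fun**2)),np.round(r.fun.reshape(-1,2),1).tolist()); return r.x
E
python3 - <<'E'
from h import *
T=cam("top");S=cam("scene")
rect=lambda a,b,z:[[a,b,z],[a,-b,z],[-a,-b,z],[-a,b,z]]
ut=lambda p:unz(p,4.6,90,160); us=lambda p:unz(p,5,250,165)
for p in [(610,205)]: print("base",ray(ut([p])[0],T,.015))
print("win",ray(ut([(152,215)])[0],T,.08))
# top image: up=+x, left=+y
bt=(rect(.075,.045,.015),ut([(505,73),(676,46),(719,335),(546,362)]),T)
bp=([[.05,0,.035],[-.05,0,.035]],ut([(597,95),(624,293)]),T)
bs=([[-.075,.045,.015],[-.075,-.045,.015],[.075,-.045,.015],[.075,.045,.015]],us([(237,88),(78,70),(46,312),(217,328)]),S)
x0=[.5,.05,.1]
for st in ([bt,bp],[bs],[bt,bp,bs]): print("base",fit(st,x0))
wt=(rect(.031,.024,.08),ut([(66,193),(155,128),(238,240),(150,303)]),T)
ft=(rect(.065,.035,.014),ut([(48,173),(163,92),(314,296),(199,380)]),T)
E
```

```text
base [0.5091 0.0477 0.015 ]
win [0.4965 0.2608 0.08  ]
rms px 0.45150913038073276 [[-0.5, -0.7], [0.5, -0.4], [0.7, -0.0], [-0.5, 0.0], [-0.3, 0.5], [0.1, 0.4]]
base [0.511  0.0468 0.1425]
rms px 0.3942284285244403 [[0.3, -0.1], [-0.5, 0.1], [-0.5, -0.4], [0.6, 0.4]]
base [0.5125 0.0461 0.1492]
rms px 0.48638825960820065 [[-0.4, -0.8], [0.5, -0.6], [0.9, -0.2], [-0.3, -0.1], [-0.2, 0.3], [0.3, 0.3], [0.7, -0.3], [-0.1, -0.2], [-0.3, -0.8], [0.8, 0.1]]
base [0.5114 0.0466 0.1449]
```

```bash
python3 - <<'E'
from h import *
T=cam("top");S=cam("scene")
rect=lambda a,b,z:[[a,b,z],[a,-b,z],[-a,-b,z],[-a,b,z]]
ut=lambda p:unz(p,4.6,90,160); us=lambda p:unz(p,5,250,165)
wt=(rect(.031,.024,.08),ut([(66,193),(155,128),(238,240),(150,303)]),T)
ft=(rect(.065,.035,.014),ut([(48,173),(163,92),(314,296),(199,380)]),T)
ws=(rect(.031,.024,.08),us([(668,243),(575,279),(512,170),(600,138)]),S)
fs=(rect(.065,.035,.014)[:3],us([(680,352),(557,398),(437,190)]),S)
for st in ([wt],[ft],[wt,ft],[ws,fs],[wt,ft,ws,fs]): print("lamp",fit(st,[.49,.26,.64]))
# filter: model y -> frosted; top view
uz=lambda p:unz(p,4.2,285,140)
for p,z in [((80,62),.078),((250,165),.06),((160,115),.078)]: print(ray(uz([p])[0],T,z))
# stand corners
for p in [(107,65),(247,137),(75,118)]: print(ray(uz([p])[0],T,.026))
# other filter
for p in [(285,495),(497,426)]: print("plain",ray(uz([p])[0],T,.078))
# scene
u3=lambda p:unz(p,5,140,115)
for p,z in [((150,328),.06),((298,455),.078)]: print("S",ray(u3([p])[0],S,z))
E
```

```text
rms px 0.9084082830542217 [[1.4, 0.5], [0.2, 1.3], [-1.2, -0.7], [-0.3, -0.9]]
lamp [0.496  0.2606 0.6485]
rms px 0.13928184901000426 [[0.1, 0.2], [0.1, -0.1], [-0.0, -0.2], [-0.1, 0.1]]
lamp [0.4959 0.2623 0.6425]
rms px 0.7112993651475917 [[0.9, 0.4], [-0.2, 1.4], [-1.7, -0.5], [-0.9, -0.8], [0.4, 0.2], [0.4, -0.2], [0.2, -0.2], [0.2, 0.1]]
lamp [0.4959 0.2617 0.6428]
rms px 0.5338774765658252 [[-0.9, -0.3], [0.2, -1.4], [0.2, -0.2], [-0.3, 0.5], [0.3, 0.7], [0.3, 0.4], [0.0, 0.0]]
lamp [0.4987 0.2613 0.6323]
rms px 0.7433025413428266 [[1.0, -0.1], [-0.1, 0.9], [-1.7, -0.9], [-0.9, -1.3], [0.5, -0.3], [0.6, -0.6], [0.3, -0.5], [0.1, -0.3], [-0.7, -1.0], [0.5, -2.0], [0.4, -0.7], [-0.2, -0.1], [0.5, -0.1], [0.7, -0.2], [0.1, -0.4]]
lamp [0.4969 0.2615 0.6394]
[ 0.6109 -0.1362  0.078 ]
[ 0.5582 -0.2286  0.06  ]
[ 0.5819 -0.1779  0.078 ]
[ 0.6221 -0.1583  0.026 ]
[ 0.5807 -0.2351  0.026 ]
[ 0.592  -0.1396  0.026 ]
plain [ 0.3818 -0.2355  0.078 ]
plain [ 0.4162 -0.3475  0.078 ]
S [ 0.5478 -0.2407  0.06  ]
S [ 0.6091 -0.1337  0.078 ]
```

Emit:
move_arm([
  {"delta_rot": [0,0,1.5],"delta_pos": [1.5,4.4,0],"hand": 8.7},
  {"delta_rot": [0,0,1.5],"delta_pos": [1.5,4.4,0],"hand": 8.7},
  {"delta_rot": [0,0,1.5],"delta_pos": [1.5,4.4,0],"hand": 8.7},
  {"delta_rot": [0,0,1.5],"delta_pos": [1.5,4.4,0],"hand": 8.7},
  {"delta_rot": [0,0,1.5],"delta_pos": [1.5,4.4,0],"hand": 8.7},
  {"delta_rot": [0,0,1.5],"delta_pos": [1.5,4.4,0],"hand": 8.7},
  {"delta_rot": [0,0,1.5],"delta_pos": [1.5,4.4,0],"hand": 8.7},
  {"delta_rot": [0,0,1.5],"delta_pos": [1.5,4.4,0],"hand": 8.7},
  {"delta_rot": [0,0,1.5],"delta_pos": [1.5,4.4,0],"hand": 8.7},
  {"delta_rot": [0,0,1.5],"delta_pos": [1.5,4.4,0],"hand": 8.7},
])

```text
t: 1.15
eef_pos: [0.3959, -0.1868, 0.2487]
ee_rot: [-3.141, 0.001, -2.506]
force: [2.2, -0.1, 0.3]
width: 0.0869
```

Emit:
move_arm([
  {"delta_rot": [0,0,0],"delta_pos": [1.01,4.5,-0.6],"hand": 8.7},
  {"delta_rot": [0,0,0],"delta_pos": [1.01,4.5,-0.6],"hand": 8.7},
  {"delta_rot": [0,0,0],"delta_pos": [1.01,4.5,-0.6],"hand": 8.7},
  {"delta_rot": [0,0,0],"delta_pos": [1.01,4.5,-0.6],"hand": 8.7},
  {"delta_rot": [0,0,0],"delta_pos": [1.01,4.5,-0.6],"hand": 8.7},
  {"delta_rot": [0,0,0],"delta_pos": [1.01,4.5,-0.6],"hand": 8.7},
  {"delta_rot": [0,0,0],"delta_pos": [1.01,4.5,-0.6],"hand": 8.7},
  {"delta_rot": [0,0,0],"delta_pos": [1.01,4.5,-0.6],"hand": 8.7},
  {"delta_rot": [0,0,0],"delta_pos": [1.01,4.5,-0.6],"hand": 8.7},
  {"delta_rot": [0,0,0],"delta_pos": [1.01,4.45,-0.6],"hand": 8.7},
])

```text
t: 2.15
eef_pos: [0.4968, 0.2628, 0.1882]
ee_rot: [3.142, -0.0, -2.507]
force: [0.7, -0.4, 0.9]
width: 0.0867
```

```bash
python3 - <<'E'
from h import *
s=get_state(); print(s["eef_pos"],s["ee_rot"],s["q"],np.abs(s["qd"]).max())
im=grab_frame("wrist"); cv2.imwrite("pics/w1.png",im)
W=cam("wrist",s)
for l,b,c in [([.4969,.2615,.6394],[[.031,.024],[.031,-.024],[-.031,-.024],[-.031,.024]],.08),([.4969,.2615,.6394],[[.065,.035],[.065,-.035],[-.065,-.035],[-.065,.035]],.014)]:
    p=proj(world([[*q,c] for q in b],l),W); print(p.tolist()); cv2.polylines(im,[p.round().astype(int)],1,(0,0,255),1)
cv2.imwrite("pics/w1b.png",cv2.resize(im,(768,576)))
E
```

```text
[0.4968 0.2628 0.1882] [ 3.1416 -0.0001 -2.5066] [ 0.8349  0.222  -0.3255 -0.     -1.0233 -1.7707] 0.5262828800099729
[[277.459826569134, 222.8431208563221], [228.83692386451168, 223.06742649261875], [226.86807050505078, 160.6989842963457], [278.68421406279083, 160.4577094482714]]
[[281.204335692093, 227.81698357288883], [225.687975883694, 228.0728980115508], [221.95925211153548, 121.74668243351874], [283.724227740753, 121.45741515072673]]
```

View pics/w1b.png

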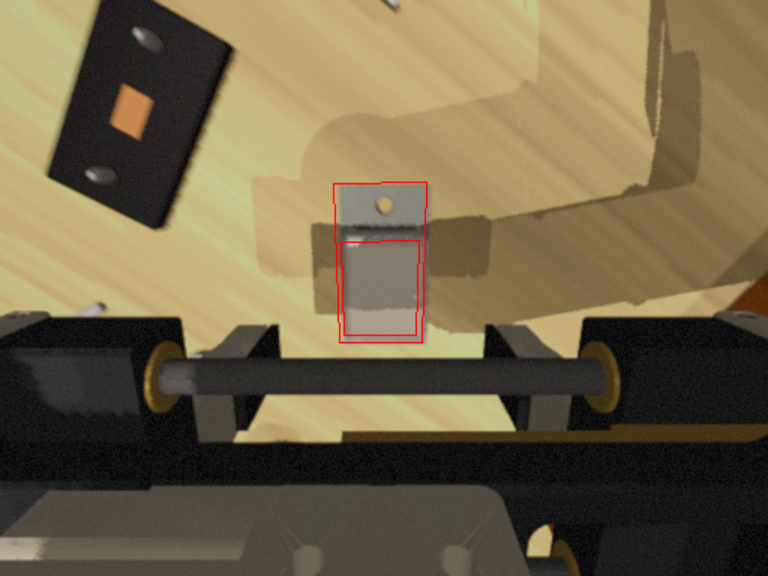

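Emit:
move_arm([
  {"delta_rot": [0,0,0.3],"delta_pos": [0,-0.1,-3.5],"hand": 8.7},
  {"delta_rot": [0,0,0],"delta_pos": [0,0,-3.5],"hand": 8.7},
  {"delta_rot": [0,0,0],"delta_pos": [0,0,-3],"hand": 8.7},
  {"delta_rot": [0,0,0],"delta_pos": [0,0,-2],"hand": 8.7},
  {"delta_rot": [0,0,0],"delta_pos": [0,0,-1],"hand": 8.7},
  {"delta_rot": [0,0,0],"delta_pos": [0,0,0],"hand": 8.7},
  {"delta_rot": [0,0,0],"delta_pos": [0,0,0],"hand": 5.0},
  {"delta_rot": [0,0,0],"delta_pos": [0,0,0],"hand": 5.0},
  {"delta_rot": [0,0,0],"delta_pos": [0,0,0],"hand": 5.0},
  {"delta_rot": [0,0,0],"delta_pos": [0,0,0],"hand": 5.0},
], force=45)

```text
t: 3.2
eef_pos: [0.4971, 0.2603, 0.0594]
ee_rot: [3.141, 0.002, -2.502]
force: [-4.3, 3.4, 3.6]
width: 0.0604
```

Emit:
move_arm([
  {"delta_rot": [0,0,0],"delta_pos": [0,0,0],"hand": 5.0},
  {"delta_rot": [0,0,0],"delta_pos": [0,0,0],"hand": 5.0},
  {"delta_rot": [0,0,0],"delta_pos": [0,0,0],"hand": 5.0},
  {"delta_rot": [0,0,0],"delta_pos": [0,0,1],"hand": 5.0},
  {"delta_rot": [0,0,0],"delta_pos": [0,0,2],"hand": 5.0},
  {"delta_rot": [0,0,0],"delta_pos": [0,0,2],"hand": 5.0},
  {"delta_rot": [0,0,0],"delta_pos": [0,0,1],"hand": 5.0},
  {"delta_rot": [0,0,0],"delta_pos": [0,0,0],"hand": 5.0},
  {"delta_rot": [0,0,0],"delta_pos": [0,0,0],"hand": 5.0},
  {"delta_rot": [0,0,0],"delta_pos": [0,0,0],"hand": 5.0},
])

```text
t: 4.2
eef_pos: [0.4962, 0.2593, 0.1174]
ee_rot: [-3.141, -0.002, -2.502]
force: [-0.1, -0.1, -4.5]
width: 0.0556
```

```bash
python3 - <<'E'
from h import *
s=get_state(); print(s["eef_pos"],s["ee_rot"],s["width"],s["force"],s["q"])
im=grab_frame("wrist"); cv2.imwrite("pics/w2.png",im)
cv2.imwrite("pics/w2b.png",cv2.resize(im,(768,576)))
E
```

```text
[0.4962 0.2593 0.1174] [-3.1415 -0.0021 -2.5021] 0.05561772400413422 [-0.0996 -0.137  -4.4852] [ 0.831   0.2939 -0.413  -0.0004 -0.8659 -1.762 ]
```

View pics/w2b.png

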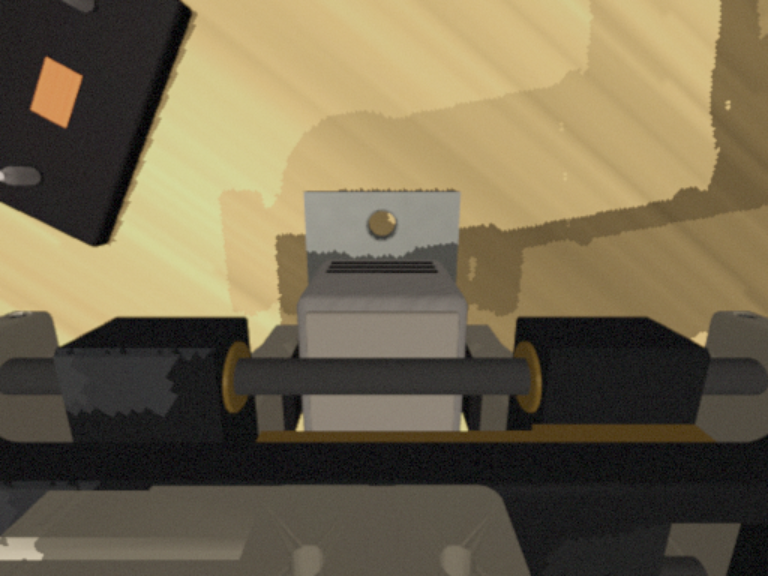

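```bash
python3 - <<'E'
from h import *
e=np.array([.4962,.2593,.1174]); s=dict(eef_pos=e,ee_rot=[-3.1415,-.0021,-2.5021])
W=cam("wrist",s); u=lambda x,y:((x+.5)/1.5-.5,(y+.5)/1.5-.5)
M=R.from_euler('xyz',s["ee_rot"]).as_matrix()
for n,p,z in [("hole",(382,223),.072),("cL",(304.5,190.5),.072),("cR",(460.5,190.5),.072)]:
    print(n,((ray(u(*p),W,z)-e)@M)*1000)
E
```

```text
hole [49.9081  0.1666 45.5049]
cL [ 64.2704 -34.2445  45.5382]
cR [64.2585 35.0299 45.5318]
```

Emit:
move_arm([
  {"delta_rot": [0,0,-3.6],"delta_pos": [0.2,-2.6,0],"hand": 5.0},
  {"delta_rot": [0,0,-3.6],"delta_pos": [0.2,-2.6,0],"hand": 5.0},
  {"delta_rot": [0,0,-3.6],"delta_pos": [0.2,-2.7,0],"hand": 5.0},
  {"delta_rot": [0,0,-3.6],"delta_pos": [0.2,-2.7,0],"hand": 5.0},
  {"delta_rot": [0,0,-3.6],"delta_pos": [0.2,-2.7,0],"hand": 5.0},
  {"delta_rot": [0,0,-3.6],"delta_pos": [0.2,-2.7,0],"hand": 5.0},
  {"delta_rot": [0,0,-3.6],"delta_pos": [0.2,-2.7,0],"hand": 5.0},
  {"delta_rot": [0,0,-3.1],"delta_pos": [0.1,-2.6,0],"hand": 5.0},
  {"delta_rot": [0,0,0],"delta_pos": [0,0,0],"hand": 5.0},
  {"delta_rot": [0,0,0],"delta_pos": [0,0,0],"hand": 5.0},
])

```text
t: 5.25
eef_pos: [0.5116, 0.0463, 0.118]
ee_rot: [-3.141, -0.001, -2.997]
force: [0.9, 0.0, -4.4]
width: 0.0555
```

```bash
python3 - <<'E'
from h import *
s=get_state(); print(s["eef_pos"],s["ee_rot"],s["width"],s["force"],s["q"])
im=grab_frame("wrist"); cv2.imwrite("pics/w3.png",im)
c=im[60:260,120:400]
cv2.imwrite("pics/w3b.png",cv2.resize(c,None,fx=2.8,fy=2.8,interpolation=cv2.INTER_CUBIC))
cv2.imwrite("pics/s3.png",grab_frame("scene"))
W=cam("wrist",s);b=[.5114,.0466,.145]
print(proj(world([[x*.05,0,z] for x in(-1,1) for z in(.015,.035)],b),W)); print(proj(world([[-.075,.045,.015],[-.075,-.045,.015]],b),W))
E
```

```text
[0.5116 0.0463 0.118 ] [-3.1413 -0.001  -2.9966] 0.055514123551993054 [ 0.9083  0.0296 -4.3905] [ 0.4728  0.2236 -0.5128 -0.0001 -0.8354 -1.8986]
[[254.8652 140.9644]
 [254.9293 143.0443]
 [254.8199 243.5472]
 [254.8736 253.5799]]
[[306.9005 111.6891]
 [202.8525 111.71  ]]
```

View pics/w3b.png

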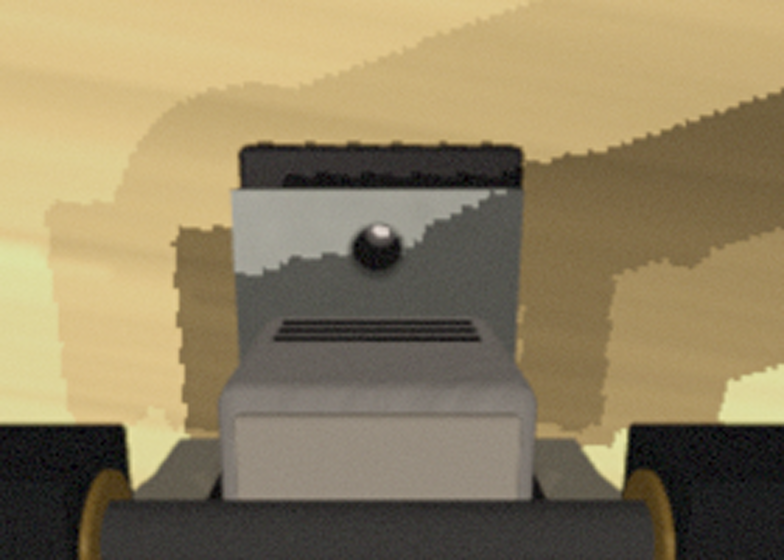

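View pics/s3.png

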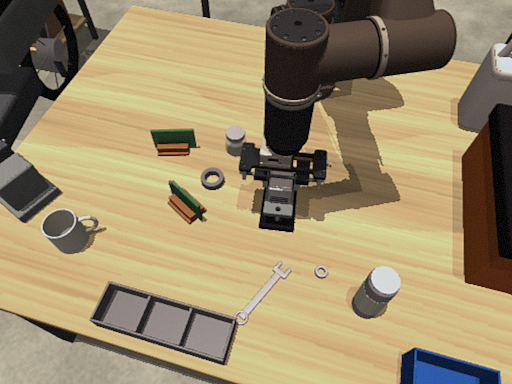

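Emit:
move_arm([
  {"delta_rot": [0,0,0],"delta_pos": [0,0.05,-1],"hand": 5.0},
  {"delta_rot": [0,0,0],"delta_pos": [0,0,-0.9],"hand": 5.0},
  {"delta_rot": [0,0,0],"delta_pos": [0,0,-0.2],"hand": 5.0},
  {"delta_rot": [0,0,0],"delta_pos": [0,0,-0.2],"hand": 5.0},
  {"delta_rot": [0,0,0],"delta_pos": [0,0,-0.2],"hand": 5.0},
  {"delta_rot": [0,0,0],"delta_pos": [0,0,-0.2],"hand": 5.0},
  {"delta_rot": [0,0,0],"delta_pos": [0,0,-0.2],"hand": 5.0},
  {"delta_rot": [0,0,0],"delta_pos": [0,0,-0.2],"hand": 5.0},
  {"delta_rot": [0,0,0],"delta_pos": [0,0,-0.2],"hand": 5.0},
  {"delta_rot": [0,0,0],"delta_pos": [0,0,0],"hand": 5.0},
])

```text
t: 6.35
eef_pos: [0.5115, 0.0472, 0.0852]
ee_rot: [-3.141, -0.001, -2.996]
force: [-1.2, -0.3, -5.2]
width: 0.0555
```

```bash
python3 - <<'E'
from h import *
s=get_state(); print(s["eef_pos"],s["ee_rot"],s["width"],s["force"],s["moment"])
E
```

```text
[0.5115 0.0472 0.0852] [-3.1415 -0.0008 -2.9959] 0.05549806228342335 [-1.2252 -0.2701 -5.1832] [-0.0231  0.4383  0.0027]
```

Emit:
move_arm([
  {"delta_rot": [0,0,0],"delta_pos": [0,0,-0.2],"hand": 5.0},
  {"delta_rot": [0,0,0],"delta_pos": [0,0,-0.2],"hand": 5.0},
  {"delta_rot": [0,0,0],"delta_pos": [0,0,-0.2],"hand": 5.0},
  {"delta_rot": [0,0,0],"delta_pos": [0,0,-0.2],"hand": 5.0},
  {"delta_rot": [0,0,0],"delta_pos": [0,0,-0.1],"hand": 5.0},
  {"delta_rot": [0,0,0],"delta_pos": [0,0,-0.1],"hand": 5.0},
  {"delta_rot": [0,0,0],"delta_pos": [0,0,-0.05],"hand": 5.0},
  {"delta_rot": [0,0,0],"delta_pos": [0,0,0],"hand": 5.0},
  {"delta_rot": [0,0,0],"delta_pos": [0,0,0],"hand": 5.0},
  {"delta_rot": [0,0,0],"delta_pos": [0,0,0],"hand": 5.0},
])

```text
t: 7.35
eef_pos: [0.5115, 0.0472, 0.0749]
ee_rot: [-3.141, -0.001, -2.996]
force: [-4.1, -0.8, -3.9]
width: 0.0559
```

```bash
python3 - <<'E'
from h import *
s=get_state(); print(s["eef_pos"],s["ee_rot"],s["width"],s["force"],s["moment"])
im=grab_frame("wrist"); cv2.imwrite("pics/w4.png",im)
cv2.imwrite("pics/w4b.png",cv2.resize(im[60:260,120:400],None,fx=2.8,fy=2.8,interpolation=cv2.INTER_CUBIC))
E
```

```text
[0.5115 0.0472 0.0749] [-3.1415 -0.0007 -2.9958] 0.0559440474397285 [-4.0605 -0.7974 -3.8574] [-0.2823  1.669  -0.0224]
```

View pics/w4b.png

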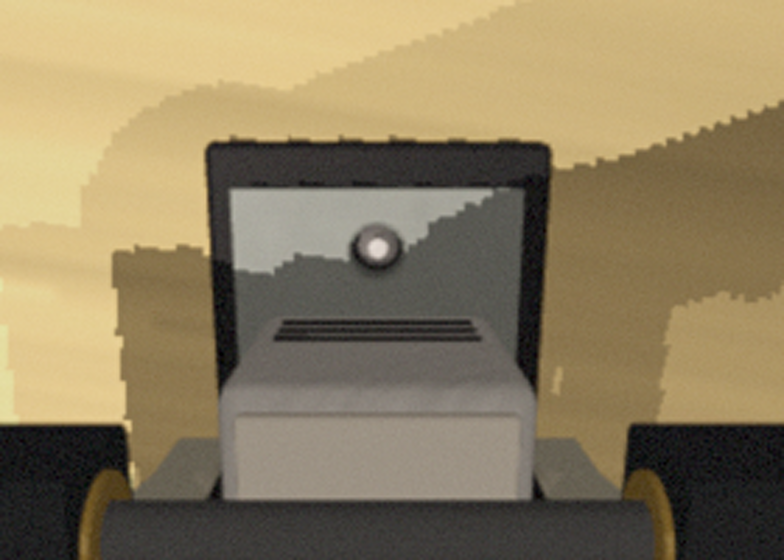

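Emit:
move_arm([
  {"delta_rot": [0,0,0],"delta_pos": [-0.06,0,0],"hand": 5.0},
  {"delta_rot": [0,0,0],"delta_pos": [0,0,-0.1],"hand": 5.0},
  {"delta_rot": [0,0,0],"delta_pos": [0,0,-0.05],"hand": 5.0},
  {"delta_rot": [0,0,0],"delta_pos": [0,0,0],"hand": 5.0},
  {"delta_rot": [0,0,0],"delta_pos": [0,0,0],"hand": 8.7},
  {"delta_rot": [0,0,0],"delta_pos": [0,0,0],"hand": 8.7},
  {"delta_rot": [0,0,0],"delta_pos": [0,0,0],"hand": 8.7},
  {"delta_rot": [0,0,0],"delta_pos": [0,0,0],"hand": 8.7},
  {"delta_rot": [0,0,0],"delta_pos": [0,0,0],"hand": 8.7},
  {"delta_rot": [0,0,0],"delta_pos": [0,0,0],"hand": 8.7},
])

```text
t: 8.4
eef_pos: [0.5114, 0.0474, 0.0736]
ee_rot: [3.142, 0.0, -2.996]
force: [-0.3, -0.2, -0.3]
width: 0.0868
```

```bash
python3 - <<'E'
from h import *
s=get_state(); print(s["eef_pos"],s["ee_rot"],s["width"],s["force"],s["moment"])
im=grab_frame("wrist"); cv2.imwrite("pics/w5.png",im)
cv2.imwrite("pics/w5b.png",cv2.resize(im[60:260,120:400],None,fx=2.8,fy=2.8,interpolation=cv2.INTER_CUBIC))
E
```

```text
[0.5114 0.0474 0.0736] [ 3.1416  0.0003 -2.9957] 0.0867698083045187 [-0.3158 -0.1928 -0.3364] [ 0.016  -0.0253  0.0585]
```

View pics/w5b.png

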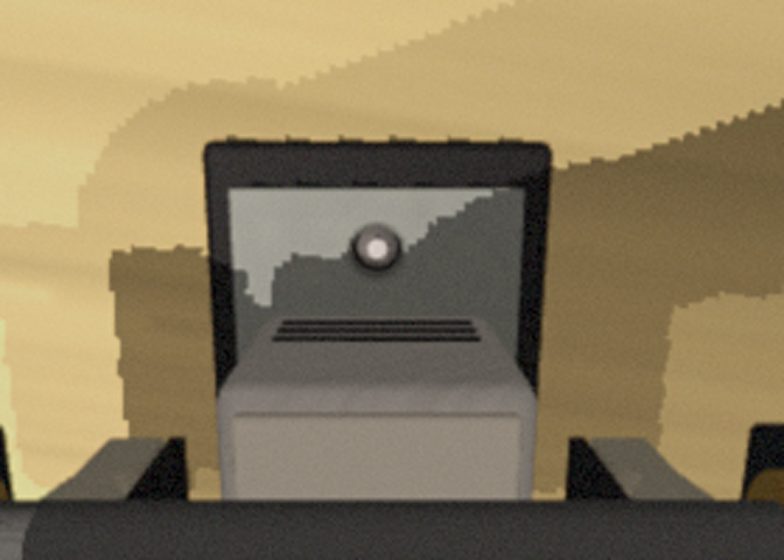

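Emit:
move_arm([
  {"delta_rot": [0,0,0],"delta_pos": [0,0,3.5],"hand": 8.7},
  {"delta_rot": [0,0,0],"delta_pos": [0,0,4.5],"hand": 8.7},
  {"delta_rot": [0,0,0],"delta_pos": [0,0,4.5],"hand": 8.7},
  {"delta_rot": [0,0,7.4],"delta_pos": [1.15,-3,0],"hand": 8.7},
  {"delta_rot": [0,0,7.4],"delta_pos": [1.15,-3,0],"hand": 4},
  {"delta_rot": [0,0,7.4],"delta_pos": [1.15,-3,0],"hand": 4},
  {"delta_rot": [0,0,7.4],"delta_pos": [1.15,-3,0],"hand": 4},
  {"delta_rot": [0,0,7.4],"delta_pos": [1.15,-3,0],"hand": 4},
  {"delta_rot": [0,0,7.4],"delta_pos": [1.15,-3,0],"hand": 4},
  {"delta_rot": [0,0,7.3],"delta_pos": [1.15,-3.1,0],"hand": 4},
])

```text
t: 9.45
eef_pos: [0.592, -0.1649, 0.1984]
ee_rot: [3.141, -0.0, -2.088]
force: [0.2, 0.6, -1.0]
width: 0.045
```

Emit:
move_arm([
  {"delta_rot": [0,0,0],"delta_pos": [0,0,0],"hand": 4},
  {"delta_rot": [0,0,0],"delta_pos": [0,0,0],"hand": 4},
  {"delta_rot": [0,0,0],"delta_pos": [0,0,0],"hand": 4},
  {"delta_rot": [0,0,0],"delta_pos": [0,0,0],"hand": 4},
  {"delta_rot": [0,0,0],"delta_pos": [0,0,0],"hand": 4},
  {"delta_rot": [0,0,0],"delta_pos": [0,0,0],"hand": 4},
  {"delta_rot": [0,0,0],"delta_pos": [0,0,0],"hand": 4},
  {"delta_rot": [0,0,0],"delta_pos": [0,0,0],"hand": 4},
  {"delta_rot": [0,0,0],"delta_pos": [0,0,0],"hand": 4},
  {"delta_rot": [0,0,0],"delta_pos": [0,0,0],"hand": 4},
])

```text
t: 10.45
eef_pos: [0.5917, -0.1636, 0.1985]
ee_rot: [3.142, 0.0, -2.093]
force: [-0.2, -0.2, -0.7]
width: 0.0403
```

```bash
python3 - <<'E'
from h import *
s=get_state(); print(s["t"],s["eef_pos"],s["ee_rot"],s["width"],s["q"])
im=grab_frame("wrist"); cv2.imwrite("pics/w6.png",im)
np.save("w6.npy",np.r_[s["eef_pos"],s["ee_rot"]])
cv2.imwrite("pics/w6b.png",cv2.resize(im,(768,576),interpolation=cv2.INTER_CUBIC))
t=grab_frame("top");cv2.imwrite("pics/t6.png",t)
E
```

```text
10.45 [ 0.5917 -0.1636  0.1985] [ 3.1416  0.     -2.0934] 0.04034891752869889 [ 0.0479  0.2952 -0.1988 -0.     -1.0769 -0.5706]
```

View pics/w6b.png

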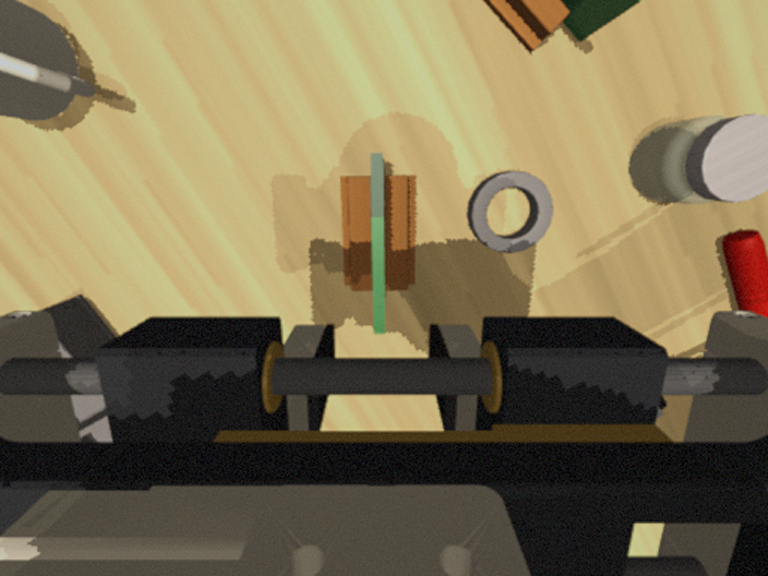

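View pics/t6.png

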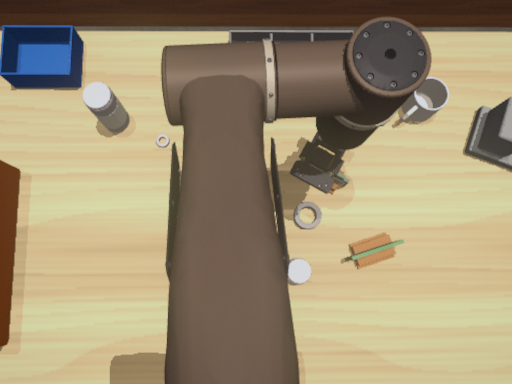

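```bash
python3 - <<'E'
from h import *
v=np.load("w6.npy"); s=dict(eef_pos=v[:3],ee_rot=v[3:]); W=cam("wrist",s)
M=R.from_euler('xyz',s["ee_rot"]).as_matrix()
u=lambda x,y:((x+.5)/1.5-.5,(y+.5)/1.5-.5)
for n,p,z in [("near",(379.5,332),.078),("bound",(377.5,217),.078),("notch",(377,184),.078),("far",(377,153),.064),("farAt.078",(377,153),.078)]:
    P=ray(u(*p),W,z); print(n,P,((P-v[:3])@M)*1000)
for p in [(341,177),(416,177),(342,290),(414,290)]:
    P=ray(u(*p),W,.026); print("stand",P,((P-v[:3])@M)*1000)
E
```

```text
near [ 0.6095 -0.1352  0.078 ] [-33.502   -1.1961 120.5441]
bound [ 0.5712 -0.2039  0.078 ] [ 45.1708  -2.3561 120.5432]
notch [ 0.5612 -0.2218  0.078 ] [ 65.6211  -2.6114 120.543 ]
far [ 0.5517 -0.2384  0.064 ] [ 84.8071  -2.6882 134.5427]
farAt.078 [ 0.552  -0.2377  0.078 ] [ 84.065   -2.5537 120.5428]
stand [ 0.583 -0.239  0.026] [ 69.725  -30.0587 172.5421]
stand [ 0.5343 -0.211   0.026 ] [ 69.7168  26.0977 172.5437]
stand [ 0.6282 -0.1635  0.026 ] [-18.3016 -31.6048 172.543 ]
stand [ 0.5779 -0.1345  0.026 ] [-18.3318  26.46   172.5447]
```

Emit:
move_arm([
  {"delta_rot": [0,0,0.7],"delta_pos": [0.15,-0.09,-3],"hand": 4},
  {"delta_rot": [0,0,0],"delta_pos": [0,0,-3.5],"hand": 4},
  {"delta_rot": [0,0,0],"delta_pos": [0,0,-3],"hand": 4},
  {"delta_rot": [0,0,0],"delta_pos": [0,0,-2],"hand": 4},
  {"delta_rot": [0,0,0],"delta_pos": [0,0,-1.5],"hand": 4},
  {"delta_rot": [0,0,0],"delta_pos": [0,0,-0.7],"hand": 3},
  {"delta_rot": [0,0,0],"delta_pos": [0,0,0],"hand": 2.4},
  {"delta_rot": [0,0,0],"delta_pos": [0,0,0],"hand": 2},
  {"delta_rot": [0,0,0],"delta_pos": [0,0,0],"hand": 2},
  {"delta_rot": [0,0,0],"delta_pos": [0,0,0],"hand": 2},
])

```text
t: 11.55
eef_pos: [0.5938, -0.1645, 0.0625]
ee_rot: [-3.14, 0.001, -2.081]
force: [0.4, -0.4, -0.2]
width: 0.0199
```

```bash
python3 - <<'E'
from h import *
s=get_state(); print(s["t"],s["eef_pos"],s["ee_rot"],s["width"],s["force"])
im=grab_frame("wrist"); cv2.imwrite("pics/w7.png",im)
cv2.imwrite("pics/w7b.png",cv2.resize(im,(768,576),interpolation=cv2.INTER_CUBIC))
E
```

```text
11.55 [ 0.5938 -0.1645  0.0625] [-3.1402  0.0008 -2.0811] 0.019926893012745327 [ 0.3529 -0.3628 -0.1803]
```

View pics/w7b.png

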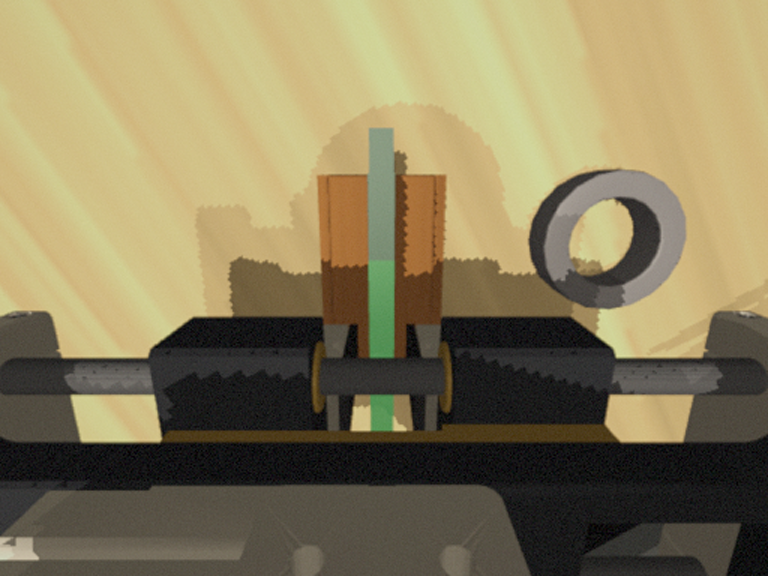

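Emit:
move_arm([
  {"delta_rot": [0,0,0],"delta_pos": [0,0,0],"hand": 0.4},
  {"delta_rot": [0,0,0],"delta_pos": [0,0,0],"hand": 0.4},
  {"delta_rot": [0,0,0],"delta_pos": [0,0,0],"hand": 0.4},
  {"delta_rot": [0,0,0],"delta_pos": [0,0,0],"hand": 0.4},
  {"delta_rot": [0,0,0],"delta_pos": [0,0,0],"hand": 0.4},
  {"delta_rot": [0,0,0],"delta_pos": [0,0,1],"hand": 0.4},
  {"delta_rot": [0,0,0],"delta_pos": [0,0,1.5],"hand": 0.4},
  {"delta_rot": [0,0,0],"delta_pos": [0,0,2.5],"hand": 0.4},
  {"delta_rot": [0,0,0],"delta_pos": [0,0,3.5],"hand": 0.4},
  {"delta_rot": [0,0,0],"delta_pos": [0,0,4],"hand": 0.4},
], force=45)

```text
t: 12.6
eef_pos: [0.592, -0.1644, 0.187]
ee_rot: [3.139, -0.001, -2.081]
force: [0.8, 0.2, -1.2]
width: 0.008
```

```bash
python3 - <<'E'
from h import *
s=get_state(); print(s["t"],s["eef_pos"],s["ee_rot"],s["width"],s["force"])
im=grab_frame("wrist"); cv2.imwrite("pics/w8.png",im)
cv2.imwrite("pics/w8b.png",cv2.resize(im,(768,576),interpolation=cv2.INTER_CUBIC))
E
```

```text
12.6 [ 0.592  -0.1644  0.187 ] [ 3.1389 -0.0012 -2.0814] 0.007968019322791994 [ 0.8419  0.2041 -1.1823]
```

View pics/w8b.png

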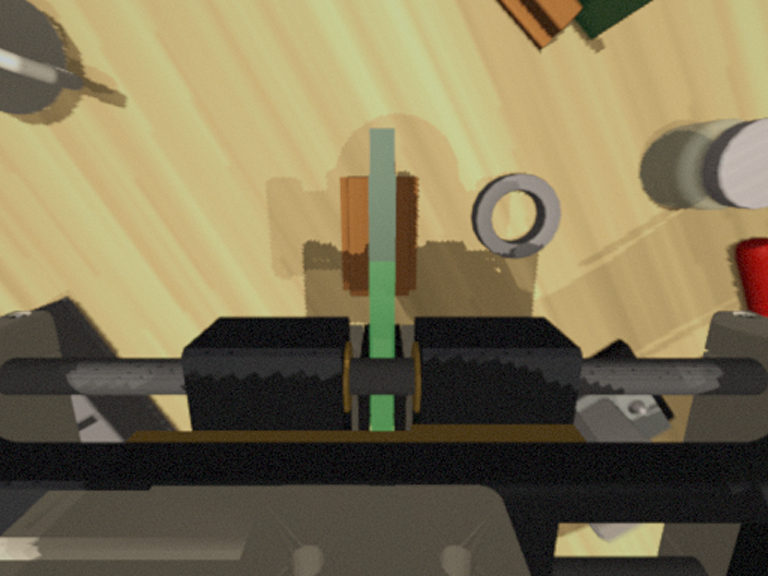

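```bash
python3 - <<'E'
from h import *
s=dict(eef_pos=np.array([.592,-.1644,.187]),ee_rot=[3.1389,-.0012,-2.0814]); W=cam("wrist",s)
M=R.from_euler('xyz',s["ee_rot"]).as_matrix()
u=lambda x,y:((x+.5)/1.5-.5,(y+.5)/1.5-.5)
for n,p,z in [("bound",(382.5,261.5),.187+.0155),("notchedge",(382.5,128),.187+.0155-.014)]:
    P=ray(u(*p),W,z); print(n,((P-s["eef_pos"])@M)*1000)
f=np.array([.0655,0,.0195])
th=np.radians(65)
x=np.array([-1,0,0]);z=np.array([0,np.sin(th),-np.cos(th)]);y=np.cross(z,x)
Mt=np.c_[x,y,z]; F=np.array([.5114,.047,.185]); print(F-Mt@f, R.from_matrix(Mt).as_euler('xyz'), R.from_matrix(Mt@M.T).as_rotvec(degrees=True))
E
```

```text
bound [ 44.9857   0.3596 -15.4451]
notchedge [85.1297  0.3908 -1.3968]
[0.5769 0.0293 0.1932] [2.0071 0.     3.1416] [ 58.436   34.1721 -53.9211]
```

Emit:
move_arm([
  {"delta_rot": [0,0,0],"delta_pos": [0,0,4],"hand": 0.4},
  {"delta_rot": [0,0,-6.7],"delta_pos": [-0.2,1,4],"hand": 0.4},
  {"delta_rot": [0,0,-6.7],"delta_pos": [-0.2,1.6,2],"hand": 0.4},
  {"delta_rot": [0,0,-6.8],"delta_pos": [-0.2,1.6,0],"hand": 0.4},
  {"delta_rot": [0,0,-6.8],"delta_pos": [-0.2,1.6,0],"hand": 0.4},
  {"delta_rot": [0,0,-6.8],"delta_pos": [-0.2,1.6,0],"hand": 0.4},
  {"delta_rot": [0,0,-6.8],"delta_pos": [-0.2,1.6,0],"hand": 0.4},
  {"delta_rot": [0,0,-6.8],"delta_pos": [-0.2,1.6,0],"hand": 0.4},
  {"delta_rot": [0,0,-6.8],"delta_pos": [-0.2,1.6,0],"hand": 0.4},
  {"delta_rot": [0,0,-6.6],"delta_pos": [0,1.2,0],"hand": 0.4},
])

```text
t: 13.65
eef_pos: [0.5765, -0.0297, 0.2867]
ee_rot: [3.141, -0.0, 3.136]
force: [0.8, -0.7, -1.9]
width: 0.0078
```

```bash
python3 - <<'E'
from h import *
s=get_state(); print(s["t"],s["eef_pos"],s["ee_rot"],s["width"],s["q"])
E
```

```text
13.65 [ 0.5765 -0.0297  0.2867] [ 3.1413 -0.0004  3.1363] 0.007793179418650351 [ 0.287   0.1762 -0.1493 -0.0005 -1.2456 -1.8629]
```

Now I'll start the tilt in a half step and watch the joints.

Emit:
move_arm([
  {"delta_rot": [3,0,0],"delta_pos": [0,0,0],"hand": 0.4},
  {"delta_rot": [3,0,0],"delta_pos": [0,0,0],"hand": 0.4},
  {"delta_rot": [3,0,0],"delta_pos": [0,0,0],"hand": 0.4},
  {"delta_rot": [3,0,0],"delta_pos": [0,0,0],"hand": 0.4},
  {"delta_rot": [3,0,0],"delta_pos": [0,0,0],"hand": 0.4},
  {"delta_rot": [3,0,0],"delta_pos": [0,0,0],"hand": 0.4},
  {"delta_rot": [3,0,0],"delta_pos": [0,0,0],"hand": 0.4},
  {"delta_rot": [3,0,0],"delta_pos": [0,0,0],"hand": 0.4},
  {"delta_rot": [3,0,0],"delta_pos": [0,0,0],"hand": 0.4},
  {"delta_rot": [3,0,0],"delta_pos": [0,0,0],"hand": 0.4},
])

```text
t: 14.65
eef_pos: [0.5769, -0.0306, 0.2869]
ee_rot: [2.616, -0.0, 3.141]
force: [0.2, 0.6, -1.8]
width: 0.008
```

```bash
python3 - <<'E'
from h import *
s=get_state(); print(s["t"],s["eef_pos"],s["ee_rot"],s["width"],s["q"])
cv2.imwrite("pics/s9.png",grab_frame("scene"))
E
```

```text
14.65 [ 0.5769 -0.0306  0.2869] [ 2.6158 -0.0002  3.1413] 0.008018229588112075 [-0.0748  0.2607  0.0648 -0.5292 -1.4389 -1.408 ]
```

View pics/s9.png

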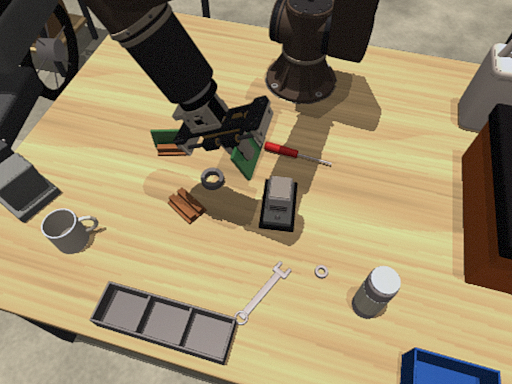

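Emit:
move_arm([
  {"delta_rot": [3.5,0,0],"delta_pos": [0,0.6,0],"hand": 0.4},
  {"delta_rot": [3.5,0,0],"delta_pos": [0,0.6,0],"hand": 0.4},
  {"delta_rot": [3.5,0,0],"delta_pos": [0,0.6,0],"hand": 0.4},
  {"delta_rot": [3.5,0,0],"delta_pos": [0,0.6,0],"hand": 0.4},
  {"delta_rot": [3.5,0,0],"delta_pos": [0,0.6,0],"hand": 0.4},
  {"delta_rot": [3.5,0,0],"delta_pos": [0,0.6,0],"hand": 0.4},
  {"delta_rot": [3.5,0,0],"delta_pos": [0,0.6,0],"hand": 0.4},
  {"delta_rot": [3.5,0,0],"delta_pos": [0,0.6,0],"hand": 0.4},
  {"delta_rot": [3.5,0,0],"delta_pos": [0,0.6,0],"hand": 0.4},
  {"delta_rot": [3.5,0,0],"delta_pos": [0,0.6,0],"hand": 0.4},
])

```text
t: 15.7
eef_pos: [0.577, 0.0295, 0.2866]
ee_rot: [2.006, -0.001, -3.142]
force: [0.1, -0.3, -2.4]
width: 0.0076
```

```bash
python3 - <<'E'
from h import *
s=get_state(); print(s["t"],s["eef_pos"],s["ee_rot"],s["width"],s["q"])
cv2.imwrite("pics/s10.png",grab_frame("scene"))
E
```

```text
15.7 [0.577  0.0295 0.2866] [ 2.0061 -0.0009 -3.1415] 0.007566700657372758 [-0.3225  0.4378  0.1099 -1.0511 -1.7079 -1.1353]
```

View pics/s10.png

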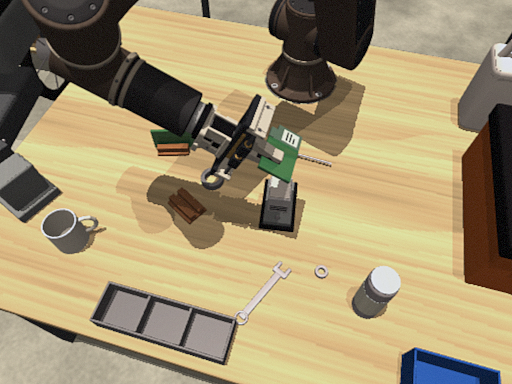

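Emit:
move_arm([
  {"delta_rot": [0,0,0],"delta_pos": [0,0,-1.2],"hand": 0.4},
  {"delta_rot": [0,0,0],"delta_pos": [0,0,-1.2],"hand": 0.4},
  {"delta_rot": [0,0,0],"delta_pos": [0,0,-1.2],"hand": 0.4},
  {"delta_rot": [0,0,0],"delta_pos": [0,0,-1.2],"hand": 0.4},
  {"delta_rot": [0,0,0],"delta_pos": [0,0,-1.2],"hand": 0.4},
  {"delta_rot": [0,0,0],"delta_pos": [0,0,-1.2],"hand": 0.4},
  {"delta_rot": [0,0,0],"delta_pos": [0,0,-1.2],"hand": 0.4},
  {"delta_rot": [0,0,0],"delta_pos": [0,0,-0.9],"hand": 0.4},
  {"delta_rot": [0,0,0],"delta_pos": [0,0,0],"hand": 0.4},
  {"delta_rot": [0,0,0],"delta_pos": [0,0,0],"hand": 0.4},
])

```text
t: 16.75
eef_pos: [0.5773, 0.0294, 0.1935]
ee_rot: [2.007, -0.001, 3.141]
force: [0.0, -0.1, -0.3]
width: 0.0078
```

```bash
python3 - <<'E'
from h import *
s=get_state(); print(s["t"],s["eef_pos"],s["ee_rot"],s["width"],s["force"],s["q"])
M=R.from_euler('xyz',s["ee_rot"]).as_matrix(); F=s["eef_pos"]+M@[.065,0,.0195]; print("frosted",F,"label normal",M[:,1],"plate corners:")
im=grab_frame("scene"); S=cam("scene"); t=grab_frame("top")
c=[s["eef_pos"]+M@[x/1000,y,z/1000] for x,z,y in[(45,-15.5,-.004),(85,-1.5,-.004),(85,54.5,-.004),(45,54.5,-.004)]]
c2=world([[.031,.024,.095],[.031,-.024,.095],[-.031,-.024,.095],[-.031,.024,.095]],[.5114,.047,.145])
from math import *
for g,n,cn,o in((im,"s11","scene",(200,100)),(t,"t11","top",(150,100))):
    C=cam(cn)
    print(n,proj(c,C).round().tolist(),proj(c2,C).round().tolist())
    cv2.imwrite(f"pics/{n}.png",g); x,y=o
    cv2.imwrite(f"pics/{n}b.png",cv2.resize(g[y:y+150,x:x+180],None,fx=4,fy=4,interpolation=cv2.INTER_CUBIC))
E
```

```text
16.75 [0.5773 0.0294 0.1935] [ 2.0071 -0.0009  3.1413] 0.0077812621644283726 [ 0.0025 -0.1052 -0.3073] [-0.3191  0.5485  0.0455 -1.0381 -1.6163 -0.9851]
frosted [0.5123 0.0471 0.1853] label normal [0.0009 0.4226 0.9063] plate corners:
s11 [[267.0, 165.0], [276.0, 155.0], [297.0, 166.0], [293.0, 179.0]] [[289.0, 198.0], [270.0, 196.0], [272.0, 175.0], [291.0, 177.0]]
t11 [[236.0, 179.0], [230.0, 200.0], [205.0, 202.0], [205.0, 182.0]] [[208.0, 185.0], [230.0, 182.0], [234.0, 210.0], [212.0, 214.0]]
```

View pics/s11b.png

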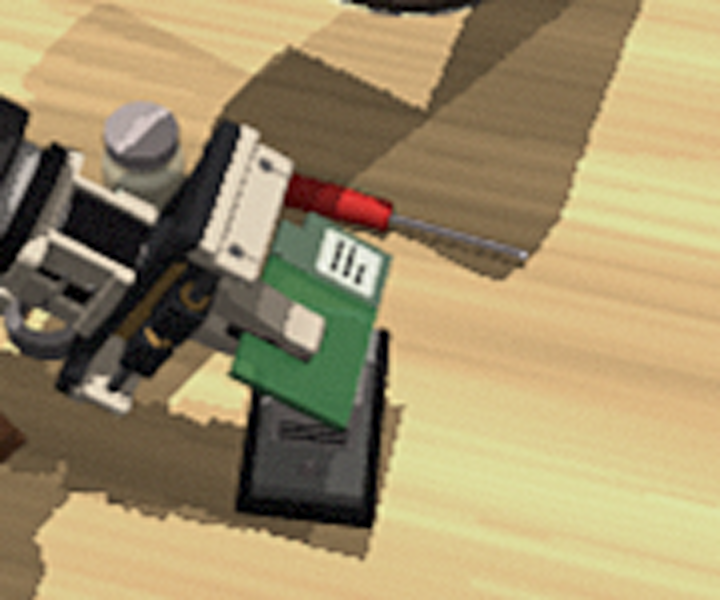

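View pics/t11.png

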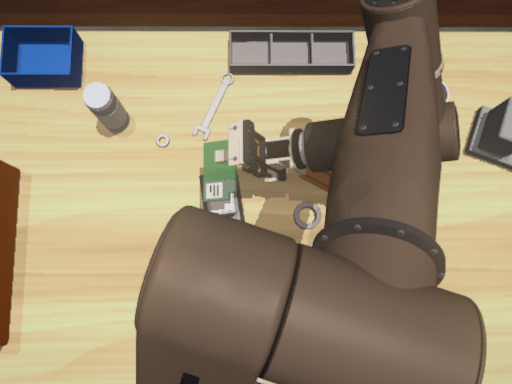

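```bash
python3 - <<'E'
from h import *
s=get_state(); print(s["t"],s["eef_pos"],s["width"],np.abs(s["qd"]).max()); print(job_done())
E
```

```text
16.85 [0.5775 0.0294 0.1941] 0.007550892301550912 0.007261173194691268
the job is handed in; nothing more can be done
None
```

I handed the job in at 16.9 s of the 54 s, with the lamp seated and the notched filter held over its window. No verdict came back.

- **Lamp:** I lowered it onto both pegs and let go. The underside came down to the base's height, and the wrist picture showed a peg through the visible hole. The other hole was hidden by the lamp body. There was no leftover force after I let go.
- **Filter grasp:** I gripped the notched filter by its clear glass, with the pads centred about 45 mm from the frosted boundary, and lifted it straight out. In the last pictures it was held without slipping, at about 7.6 mm finger opening with the grip set to 45 N.
- **Final pose:** The frosted end's centre is at about (0.512, 0.047, 0.185) m. That is about 1 mm from the window's centre line and 90 mm above the window. The plate is tipped 65° from upright with the label up, and the label shows in both fixed views.
- **Plain filter:** It was in its stand in the last clear scene view, taken mid-tilt; after that the arm hid it from the top camera, and I took no separate close look at the end.
- **Disagreement:** In the last scene picture the filter's corners sat about 4 pixels higher than I predicted. I had used the underside of the plate instead of its label side. By my estimate that accounts for about 3 pixels, but I did not rerun the projection to confirm it.

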